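# Charge the airbrush tank with its hand pump

### The arm

A 6-joint arm with a two-finger parallel gripper is mounted at the origin on the work surface. World frame = base frame: x ahead of the robot, y to its left, z up, the work surface at z = 0. Lengths are in m, angles in rad, forces in N, time in s.
With the tool pointing down it reaches from about 0.25 to 0.725 m from the base axis. Payload 4 kg.
Tool frame: the origin (TCP) lies midway between the tips of the shut fingers; the grasp point (between the pads) lies bot.tcp_to_grasp behind it (bot.tcp_to_grasp is the distance from the TCP to the grasp point, in m); z points along the fingers, y is the line along which they close (so a half turn about z gives the same grasp; the last joint's range is limited). The gripper opens to 85 mm and grips with 20 to 120 N. Pads are 22 mm wide; open, the fingers measure 114 mm over their backs; the gripper's body (76 mm by 85 mm) begins 54 mm behind the grasp point. The pads swing forward as they close: fully open they stand 13 mm farther back than shut.
Start: joints at [1.236, 0.241, 0.005, 1.335, 0, 1.571], TCP at [0.164, 0.472, 0.231] pointing down, gripper open.
Joint ranges: [-2.72, 2.72], [-1.05, 1.87], [-1.09, 1.28], [-1.99, 2.15], [-1.42, 1.44], [-3.14, 3.14]. Speed limits (rad/s): [2.79, 2.79, 3.14, 3.14, 3.14, 3.14].

### API

Orientations are given as a unit quaternion [x, y, z, w].
In Python, from workcell import readout, camera, bot gives the robot as it stands. The module is installed in compiled form; this text tells all that it offers.
- The arm moves only by the tool jog_arm, never from a script. Its argument "motion" is a list of rows, each an object of numbers: "x", "y", "z": the shift along the tool's x, y, z in mm; "spin": the turn about the tool's z in degrees; "fingers": the closure, from -1 (fully open) to 1 (shut). A call has 1 to 8 rows; each row is the pose to reach, as a shift and turn from the pose commanded when the call began, along the tool's axes at that moment; what a row does not reach only later rows make up. A row lasts 1/8 s, in which the tool goes at most 62.5 mm and 10.7 degrees, less where a joint would pass 70% of its speed; a pose out of reach is approached as far as the arm can. A call with a gripper value outside its range is refused whole. The fingers move at their own pace and stop on an object; the grip force is fixed at half the most. Time passes only in rows, so rows that repeat a pose let the fingers close. It gives the time, the measured TCP pose, the force, the opening and the grip force at its end, in the units of the state.
- readout.get_obs(): the state, without advancing time (a new reading comes with each control period).
- camera(name): name is "scene" or "top" or "wrist"; returns a dict with "pixels" (480x640x3 uint8, red, green, blue), "K" (3x3 intrinsics, pixels), "rvec" (rotation vector, rad) and "tvec" (3), from world to camera coordinates, as OpenCV has them. Camera axes: x right, y down, z forward; pixel columns grow to the right and rows downward; lengths in m; the calibration is good to about 2 mm. A picture is of the moment at which its call begins. There is no depth.
- bot.job_done(): hands the job in; it is judged then, once.
The state is a dict: "clock": time; "joint_pos": joint angles; "joint_vel": joint speeds; "tau": joint torques, N m; "eef_pos": TCP position; "tool_rot": TCP orientation; "ft_force": force on the tool from outside, world axes, zero at the start; "ft_torque": the same for the moment, N m; "grip_width": finger opening in m; "grasp_force": force on a finger pad.
Only numpy, scipy, OpenCV 4.12 (cv2) and the standard library are available. Lean on these libraries where they do the work, as an engineer would, in place of code of your own. Each camera call takes 0.05 s, during which the arm holds its last target. There are 200 camera calls.

### The job

Charge the airbrush's air tank. First push its bleed lever round until it is shut, square across the tank; then, with fingertips on top of the black knob, press the pump plunger all the way down and let it spring back, again and again, until the plain steel indicator pin between pump and valve has come fully out and rises no more, about 40 mm out of its collar. Do not grip or lift anything, do not touch the pin itself, leave the paints and other things on the table where they are, and leave the lever shut and the plunger fully up.

Things in the scene. Friction and masses are not known exactly. Their poses are not given: they have to be found in the camera images.
- tank: the hand-pumped air reservoir: a grey horizontal cylinder 80 mm in diameter and 240 mm long, its axis 55 mm above the table, in two saddles bolted down (it cannot move). Origin on the table under the middle of the tank; its y axis runs along the cylinder, z up. On its top ridge (95 mm high), along its own y: the pump at y = -70 mm, the indicator pin at y = -5 mm, the bleed valve with its lever at y = +60 mm, all at x = 0
- knob_top (a point): centre of the flat top of the pump plunger's black mushroom knob (44 mm in diameter, 16 mm thick, top 174 mm above the table at rest) on a 12 mm rod over a fixed aluminium barrel (34 mm in diameter, top 128 mm above the table); moves with the knob
- plunger (a joint): how far the plunger is pressed down, m: 0 at rest, 0.028 at its bottom stop. A spring (about 10 N when fully down) brings it back up by itself. A stroke counts when it goes down at least 23 mm and then comes fully back up (within 1 mm of rest); each full stroke raises the indicator pin by one step of about 10 mm (the first one perhaps by less), shorter strokes do little or nothing
- pin_top (a point): centre of the top end of the indicator pin, a plain steel pin 11 mm in diameter standing in a 25 mm steel collar (top 106 mm above the table). It is 108 mm above the table when the pin is in and 148 to 153 mm when it is fully out. Moved only by the pump; it stays where it is between strokes
- pin (a joint): how far the pin has come out, m: 0 in, 0.040 to 0.045 fully out. It starts between 0 and 0.014, so that 3 or 4 full strokes are needed; further strokes do no harm
- lever (a joint): angle of the bleed lever, rad, turning about the vertical through lever_pivot, anticlockwise seen from above: 0 = open, lever pointing along the tank (the tank's +y, away from the pump); 1.57 = shut, at its stop, lever square across the tank (pointing along the tank's -x). It stays where it is left; about 2 N at the peg moves it
- lever_pivot (a point): centre of the lever's hub, on its vertical axis, at the hub's top (123 mm above the table). The flat lever arm is 14 mm wide, its top 122 mm above the table, and reaches 52 mm from the axis
- lever_peg (a point): centre of the top of the black upright peg at the lever's end: 12 mm in diameter, 50 mm from the pivot axis, standing from the arm to 152 mm above the table
- paint_a: a small grey paint bottle, 38 mm across, 105 mm tall, standing beside the tank; origin at the centre of its underside; a bystander, to be left alone
- paint_b: a small brick-red paint bottle, 44 mm across, 95 mm tall, standing beside the tank; origin at the centre of its underside; a bystander, to be left alone
- jar: an amber glass jar with steel lid, 60 mm across, 70 mm tall, standing beside the tank; origin at the centre of its underside; a bystander, to be left alone
- plaque: a wooden plaque 120 x 90 x 16 mm with brass blobs, lying flat; origin at the centre of its underside; a bystander, to be left alone
- green_bottle: a green glass bottle, 66 mm across, 220 mm tall; origin at the centre of its underside; a bystander, to be left alone
- pine_cone: a pine cone standing on its base, about 50 mm across, 55 mm tall; origin at the centre of its underside; a bystander, to be left alone
- paint_brush: a paint brush lying flat; a bystander, to be left alone
- dish: a white bowl, 110 mm across, 35 mm tall; origin at the centre of its underside; a bystander, to be left alone

How it is judged:
By the outcome, as a careful person would: the job done as asked, in the order asked, and still so for the second after the job is handed in, with the robot touching nothing.
It also fails if it takes over 51 s, if anything falls off the work surface, if the arm or the gripper's body presses on something with over 40 N, if the wrist force passes 120 N, or if a joint passes its speed limit or range.

## Working session

There is one attempt and no reset: what is moved stays moved. The work goes in short steps, Python scripts to look and compute and a tool call to move; the robot and the scene stay as the last step left them, time stands still between calls to the robot, and variables do not carry over. Pictures are saved under pics/ and viewed, at most 10 in all, crops included, and the job is handed in when it is done.

Besides the shell and the picture viewer there is one more tool, called after "Request:" as name(argument=value, ...) on one line, values as JSON. jog_arm: Moves the arm, as the interface text tells. Its arguments: {"type":"object","properties":{"motion":{"type":"array"}},"required":["motion"]}

```bash
mkdir -p pics
cat > h.py <<'E'
import numpy as np, cv2
from workcell import readout, camera, bot
def snap(n,f):
    c=camera(n); cv2.imwrite('pics/'+f+'.png',c['pixels'][:,:,::-1]); np.savez('pics/'+f+'.npz',K=c['K'],r=c['rvec'],t=c['tvec']); return c
def ray(f,u,v,z):
    d=np.load('pics/'+f+'.npz'); R=cv2.Rodrigues(d['r'])[0]; t=d['t'].reshape(3)
    w=R.T@np.linalg.inv(d['K'])@[u,v,1]; o=-R.T@t
    return (o+w*(z-o[2])/w[2]).round(4)
def proj(f,P):
    d=np.load('pics/'+f+'.npz'); return cv2.projectPoints(np.array(P,float).reshape(-1,3),d['r'],d['t'],d['K'],None)[0][:,0].round(1)
E
python3 -c "
from h import *
snap('top','top1');snap('scene','sc1')
print(readout.get_obs(),bot.tcp_to_grasp)"
```

```text
{'clock': 0.1, 'joint_pos': array([1.23598423e+00, 2.41341399e-01, 3.85756431e-03, 1.33520992e+00,
       4.25532406e-05, 1.57079613e+00]), 'joint_vel': array([ 0.00014914, -0.00189026,  0.0022264 ,  0.00081326,  0.00288377,
        0.00020244]), 'tau': array([ 8.86614362e-04, -3.73138189e+01,  2.53010309e+01,  1.08591240e-02,
        1.23575146e-04,  1.14022146e-06]), 'eef_pos': array([0.1640962 , 0.47170148, 0.23049958]), 'tool_rot': array([ 1.66625072e-01,  9.86019870e-01, -9.31907837e-04, -1.79059246e-04]), 'ft_force': array([-0.1609469 , -0.13142446, -0.30772226]), 'ft_torque': array([0.00687065, 0.06241524, 0.00205186]), 'grasp_force': 0.0, 'grip_width': 0.08523407590951164} 0.0187
```

View pics/top1.png

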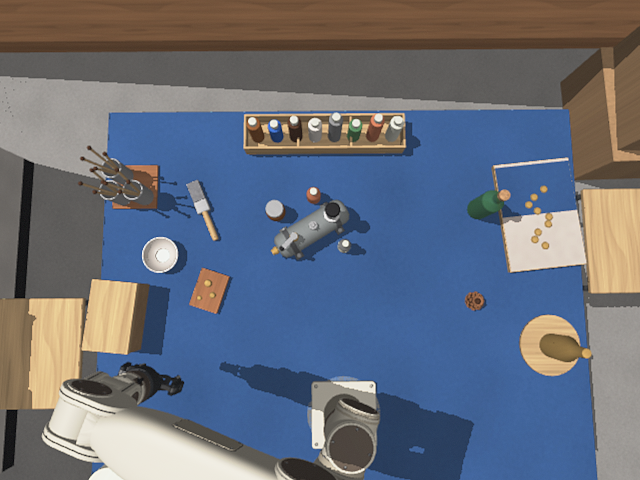

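View pics/sc1.png

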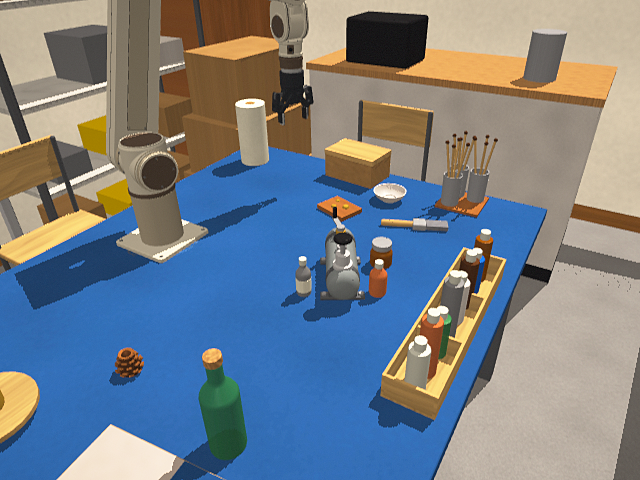

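The top view shows the tank with its knob at about (333,210), the pin at (314,226) and the lever hub near (290,241). I'll enlarge that area.

```bash
python3 -c "
from h import *
im=cv2.imread('pics/top1.png')[180:270,250:370]
cv2.imwrite('pics/c1.png',cv2.resize(im,None,fx=6.5,fy=6.5,interpolation=cv2.INTER_CUBIC))
k=ray('top1',333,210,.174);p=ray('top1',314,226,.11);l=ray('top1',290,241,.123);print(k,p,l)"
```

```text
[0.5877 0.0311 0.174 ] [0.5523 0.0847 0.11  ] [0.5075 0.1538 0.123 ]
```

View pics/c1.png

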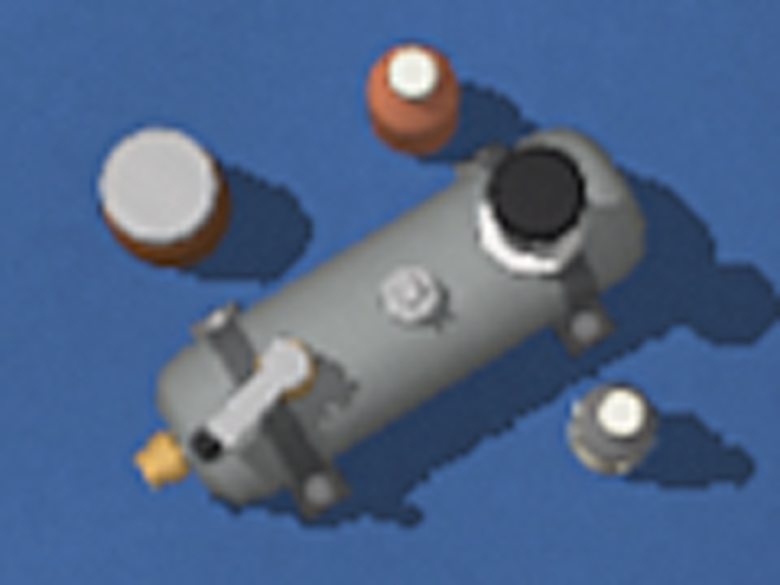

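In the crop: knob centre (537,195), pin (411,292), hub (287,365), peg (208,444), jar lid (158,186), red cap (413,72), grey cap (621,411). The lever is partly open.

```bash
python3 -c "
from h import *
g=lambda u,v,z: ray('top1',250+(u+.5)/6.5-.5,180+(v+.5)/6.5-.5,z)
k=g(537,195,.174);p=g(411,292,.112);h=g(287,365,.123);e=g(208,444,.152)
for n,q in dict(k=k,p=p,h=h,e=e,jar=g(158,186,.07),b=g(413,72,.095),a=g(621,411,.105)).items(): print(n,q)
d=(h-k)[:2];print(np.linalg.norm(d),np.linalg.norm((p-k)[:2]),np.linalg.norm((e-h)[:2]))
a=np.arctan2(d[1],d[0]);l=np.arctan2(*(e-h)[:2][::-1]);print('axis deg',np.degrees(a),'lever',np.degrees(l-a))
ys=d/np.linalg.norm(d); xs=np.array([ys[1],-ys[0]]);print('x',xs,'shut peg',h[:2]-.05*xs)
for n in (k,p,h,e): print(proj('sc1',n))
im=cv2.imread('pics/sc1.png')[195:305,285:405]
cv2.imwrite('pics/c2.png',cv2.resize(im,None,fx=5,fy=5,interpolation=cv2.INTER_CUBIC))
"
```

```text
k [0.5889 0.0334 0.174 ]
p [0.5564 0.0881 0.112 ]
h [0.5227 0.1431 0.123 ]
e [0.4852 0.1757 0.152 ]
jar [0.6131 0.2053 0.07  ]
b [0.6605 0.0866 0.095 ]
a [ 0.5029 -0.0054  0.105 ]
0.1281270073013492 0.06362656677835131 0.049689133620943744
axis deg 121.1094689485911 lever 17.889010446197915
x [0.85618171 0.51667483] shut peg [0.47989091 0.11726626]
[[342.3 234.4]]
[[341.3 242.1]]
[[340.3 224.9]]
[[333.9 206.3]]
```

View pics/c2.png

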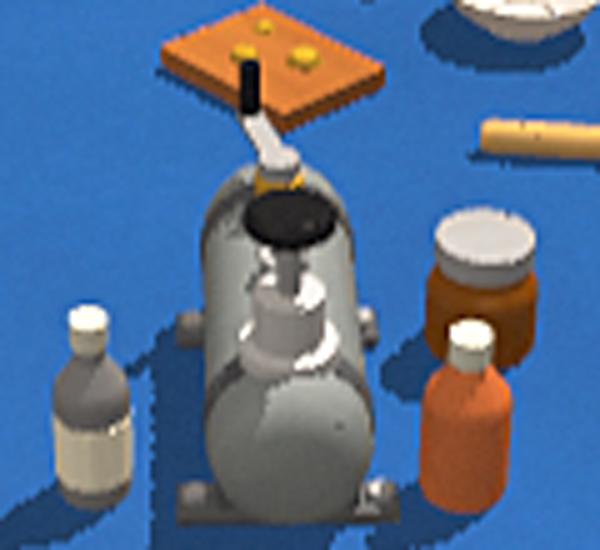

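The points fit: hub–knob 128 mm (130 expected), peg radius 50 mm, lever now at about 18°. The tool goes behind the peg with shut fingers, aligned with the world axes.

Request:
jog_arm(motion=[{"x": -48,"y": -17,"z": 3,"spin": -3,"fingers": 1},{"x": -96,"y": -35,"z": 6,"spin": -6,"fingers": 1},{"x": -144,"y": -52,"z": 9,"spin": -9,"fingers": 1},{"x": -192,"y": -70,"z": 12,"spin": -12,"fingers": 1},{"x": -240,"y": -87,"z": 15,"spin": -15,"fingers": 1},{"x": -288,"y": -105,"z": 18,"spin": -19,"fingers": 1},{"x": -336,"y": -122,"z": 21,"spin": -19,"fingers": 1},{"x": -381,"y": -139,"z": 25,"spin": -19,"fingers": 1}])

```text
clock: 1.1
eef_pos: [0.4795, 0.2144, 0.2058]
tool_rot: [0.002, 1.0, -0.0, -0.0]
ft_force: [0.7, 0.3, -0.0]
grip_width: -0.0004
grasp_force: 0.0
```

Request:
jog_arm(motion=[{"z": 38,"fingers": 1},{"z": 76,"fingers": 1},{"z": 76,"fingers": 1},{"z": 76,"y": -8,"fingers": 1},{"z": 76,"y": -16,"fingers": 1},{"z": 76,"y": -22,"fingers": 1},{"z": 76,"y": -28,"fingers": 1},{"z": 76,"y": -28,"fingers": 1}])

```text
validation failed for argument at $.mo...
```

```bash
python3 -c "
from h import *
snap('scene','sc2');snap('wrist','w2')
a=cv2.imread('pics/sc2.png')[170:280,275:395];a=cv2.resize(a,(480,440),interpolation=cv2.INTER_CUBIC)
b=cv2.resize(cv2.imread('pics/w2.png'),(320,240))
o=np.zeros((440,800,3),np.uint8);o[:,:480]=a;o[:240,480:]=b;cv2.imwrite('pics/v2.png',o)"
```

```text
(no output)
```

View pics/v2.png

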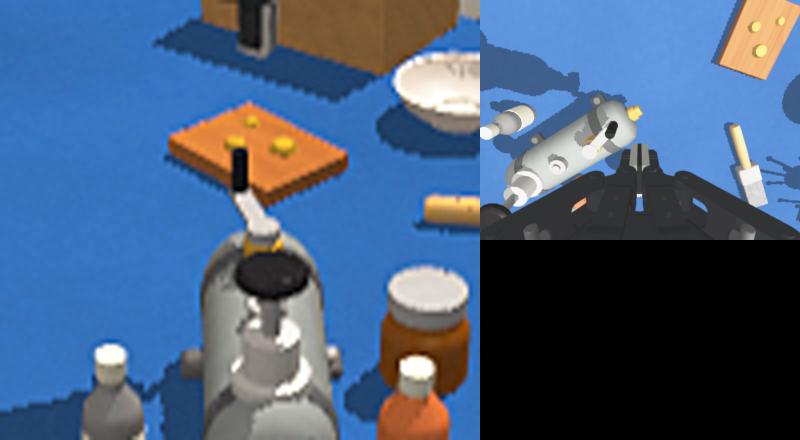

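The picture shows that the arm didn't move: the fingers are still above and behind the peg (wrist view, peg at 610,130), and the lever hasn't turned. The call was probably refused because it left out some keys, so I'll give all five.

Request:
jog_arm(motion=[{"x": 0,"y": 0,"z": 38,"spin": 0,"fingers": 1},{"x": 0,"y": 0,"z": 76,"spin": 0,"fingers": 1},{"x": 0,"y": 0,"z": 76,"spin": 0,"fingers": 1},{"x": 0,"y": -8,"z": 76,"spin": 0,"fingers": 1},{"x": 0,"y": -16,"z": 76,"spin": 0,"fingers": 1},{"x": 0,"y": -22,"z": 76,"spin": 0,"fingers": 1},{"x": 0,"y": -28,"z": 76,"spin": 0,"fingers": 1},{"x": 0,"y": -28,"z": 76,"spin": 0,"fingers": 1}])

```text
clock: 2.2
eef_pos: [0.4754, 0.1907, 0.1317]
tool_rot: [0.001, 1.0, 0.004, -0.003]
ft_force: [-11.2, 9.7, 7.4]
grip_width: -0.0001
grasp_force: 5.9
```

The force runs along the lever's length (radial), so the fingers sit on the outer side of the peg. I'll back off, move to the tangential side and turn the finger face square to the lever.

Request:
jog_arm(motion=[{"x": 0,"y": 15,"z": 0,"spin": 0,"fingers": 1},{"x": 0,"y": 28,"z": 0,"spin": 10,"fingers": 1},{"x": -15,"y": 28,"z": 0,"spin": 20,"fingers": 1},{"x": -30,"y": 28,"z": 0,"spin": 30,"fingers": 1},{"x": -30,"y": 20,"z": 0,"spin": 41,"fingers": 1},{"x": -30,"y": 17,"z": 0,"spin": 41,"fingers": 1},{"x": -30,"y": 17,"z": 0,"spin": 41,"fingers": 1}])

```text
clock: 3.08
eef_pos: [0.5086, 0.2045, 0.1305]
tool_rot: [0.351, 0.936, 0.0, 0.0]
ft_force: [1.2, 0.2, 0.5]
grip_width: 0.0003
grasp_force: 0.0
```

```bash
python3 -c "
from h import *
snap('top','t3');snap('wrist','w3')
a=cv2.imread('pics/t3.png')[200:270,250:350];a=cv2.resize(a,(400,280),interpolation=cv2.INTER_CUBIC)
b=cv2.imread('pics/w3.png')[100:480,120:520]
o=np.zeros((380,800,3),np.uint8);o[:280,:400]=a;o[:,400:]=b;cv2.imwrite('pics/v3.png',o)
o=readout.get_obs();print(o['eef_pos'],o['ft_force'],o['tool_rot'])"
```

```text
[0.50848172 0.20480055 0.1305087 ] [ 0.19285992  0.2953038  -0.71269451] [3.50937704e-01 9.36398783e-01 1.35848587e-04 1.71988499e-04]
```

View pics/v3.png

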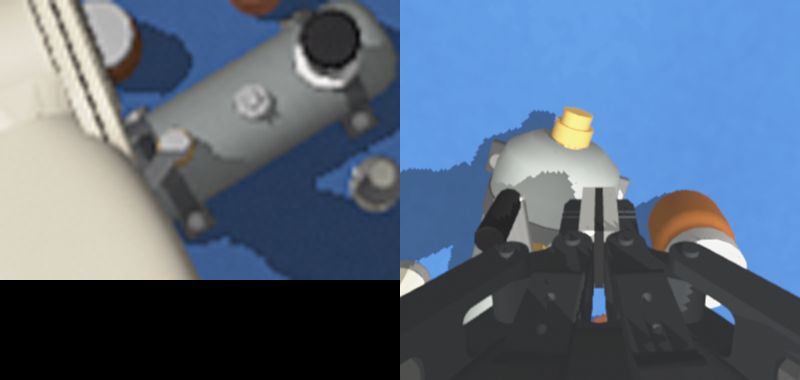

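In the wrist view the peg (about 490–520, 190–250) is directly to the left of the shut fingers (tips at 600,195), as wanted. I'll now push it round the arc.

Request:
jog_arm(motion=[{"x": -1,"y": -17,"z": 0,"spin": 0,"fingers": 1},{"x": 2,"y": -26,"z": 0,"spin": -10,"fingers": 1},{"x": 3,"y": -35,"z": 0,"spin": -20,"fingers": 1},{"x": 2,"y": -45,"z": 0,"spin": -30,"fingers": 1},{"x": 0,"y": -54,"z": 0,"spin": -40,"fingers": 1},{"x": -3,"y": -62,"z": 0,"spin": -50,"fingers": 1},{"x": -9,"y": -70,"z": 0,"spin": -60,"fingers": 1},{"x": -9,"y": -70,"z": 0,"spin": -60,"fingers": 1}])

```text
clock: 4.18
eef_pos: [0.4689, 0.146, 0.1305]
tool_rot: [-0.163, 0.987, 0.0, 0.0]
ft_force: [0.6, -0.6, 0.3]
grip_width: 0.0001
grasp_force: 0.1
```

```bash
python3 -c "
from h import *
snap('scene','s4');snap('wrist','w4')
a=cv2.imread('pics/s4.png')[185:265,290:390];a=cv2.resize(a,(400,320),interpolation=cv2.INTER_CUBIC)
b=cv2.imread('pics/w4.png')[100:480,120:520]
o=np.zeros((380,800,3),np.uint8);o[:320,:400]=a;o[:,400:]=b;cv2.imwrite('pics/v4.png',o)
o=readout.get_obs();print(o['eef_pos'],o['ft_force'],o['tool_rot'])"
```

```text
[0.46932152 0.14621095 0.13046045] [-0.32046562 -0.43631011 -0.20008423] [-1.62431186e-01  9.86719824e-01 -1.17457920e-04  2.91158587e-04]
```

View pics/v4.png

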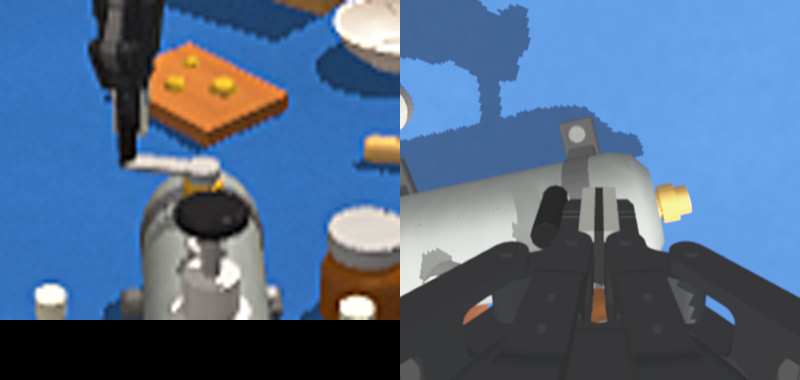

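The lever has swung to about 75° with the peg against the finger. I'll push on gently to the stop.

Request:
jog_arm(motion=[{"x": 2,"y": -6,"z": 0,"spin": -6,"fingers": 1},{"x": 3,"y": -10,"z": 0,"spin": -12,"fingers": 1},{"x": 3,"y": -11,"z": 0,"spin": -12,"fingers": 1},{"x": 3,"y": -11,"z": 0,"spin": -12,"fingers": 1}])

```text
clock: 4.78
eef_pos: [0.4698, 0.135, 0.1304]
tool_rot: [-0.265, 0.964, 0.0, 0.0]
ft_force: [-0.3, 1.6, 0.9]
grip_width: 0.0001
grasp_force: 0.8
```

Request:
jog_arm(motion=[{"x": 0,"y": -2,"z": 0,"spin": 0,"fingers": 1},{"x": 0,"y": -4,"z": 0,"spin": 0,"fingers": 1},{"x": 0,"y": -4,"z": 0,"spin": 0,"fingers": 1}])

```text
clock: 5.15
eef_pos: [0.4708, 0.1329, 0.1303]
tool_rot: [-0.266, 0.964, 0.002, -0.001]
ft_force: [-5.0, 7.4, 2.8]
grip_width: 0.0001
grasp_force: 4.0
```

The 9 N along the push direction means the lever is at its stop. I'll back off, lift and go over the knob.

Request:
jog_arm(motion=[{"x": 0,"y": 14,"z": 0,"spin": 0,"fingers": 1},{"x": 0,"y": 14,"z": -35,"spin": 0,"fingers": 1},{"x": 0,"y": 14,"z": -75,"spin": 0,"fingers": 1},{"x": -16,"y": -36,"z": -75,"spin": 0,"fingers": 1},{"x": -33,"y": -86,"z": -75,"spin": 0,"fingers": 1},{"x": -50,"y": -130,"z": -75,"spin": 0,"fingers": 1},{"x": -50,"y": -148,"z": -75,"spin": 0,"fingers": 1},{"x": -50,"y": -148,"z": -75,"spin": 0,"fingers": 1}])

```text
clock: 6.15
eef_pos: [0.5905, 0.0289, 0.2046]
tool_rot: [-0.265, 0.964, -0.0, -0.001]
ft_force: [0.7, 1.1, 0.5]
grip_width: -0.0004
grasp_force: 0.0
```

```bash
python3 -c "
from h import *
snap('scene','s5');snap('wrist','w5')
a=cv2.imread('pics/s5.png')[185:265,290:390];a=cv2.resize(a,(400,320),interpolation=cv2.INTER_CUBIC)
b=cv2.imread('pics/w5.png')[100:480,120:520]
o=np.zeros((380,800,3),np.uint8);o[:320,:400]=a;o[:,400:]=b;cv2.imwrite('pics/v5.png',o)
o=readout.get_obs();print(o['eef_pos'],o['ft_force'],o['tool_rot'])"
```

```text
[0.58970107 0.03040299 0.20515815] [-0.51310073 -0.57696465 -0.57104311] [-2.65854395e-01  9.64013055e-01  1.86911060e-04 -4.85645242e-04]
```

View pics/v5.png

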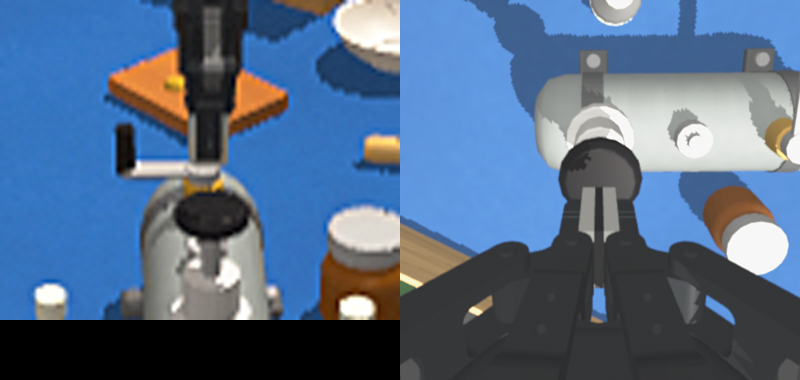

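The lever is square across the tank. The wrist view shows the knob centre at about (600,172) in the composite, i.e. (320,272) in the full picture.

```bash
python3 -c "
from h import *
print(ray('w5',320,272,.174),ray('s5',342.8,237.5,.174),proj('s5',[.5897,.0304,.205]),proj('w5',[.5897,.0304,.205]))"
```

```text
[0.5871 0.0285 0.174 ] [0.5964 0.0224 0.174 ] [[342.  223.4]] [[321.2 306.7]]
```

The TCP is within 3 mm of the knob centre. First stroke, slowly.

Request:
jog_arm(motion=[{"x": 0,"y": 0,"z": 26,"spin": 0,"fingers": 1},{"x": 0,"y": 0,"z": 40,"spin": 0,"fingers": 1},{"x": 0,"y": 0,"z": 50,"spin": 0,"fingers": 1},{"x": 0,"y": 0,"z": 56,"spin": 0,"fingers": 1},{"x": 0,"y": 0,"z": 59,"spin": 0,"fingers": 1},{"x": 0,"y": 0,"z": 59,"spin": 0,"fingers": 1}])

```text
clock: 7.0
eef_pos: [0.5897, 0.031, 0.1483]
tool_rot: [-0.266, 0.964, 0.0, 0.0]
ft_force: [-4.3, 2.2, 9.5]
grip_width: 0.0003
grasp_force: 4.7
```

Request:
jog_arm(motion=[{"x": 0,"y": 0,"z": 3,"spin": 0,"fingers": 1},{"x": 0,"y": 0,"z": 3,"spin": 0,"fingers": 1}])

```text
clock: 7.25
eef_pos: [0.5897, 0.0311, 0.1457]
tool_rot: [-0.266, 0.964, 0.0, 0.001]
ft_force: [-4.4, 0.9, 11.0]
grip_width: 0.0001
grasp_force: 5.6
```

Request:
jog_arm(motion=[{"x": 0,"y": 0,"z": -18,"spin": 0,"fingers": 1},{"x": 0,"y": 0,"z": -38,"spin": 0,"fingers": 1},{"x": 0,"y": 0,"z": -38,"spin": 0,"fingers": 1},{"x": 0,"y": 0,"z": -38,"spin": 0,"fingers": 1},{"x": 0,"y": 0,"z": -24,"spin": 0,"fingers": 1},{"x": 0,"y": 0,"z": -10,"spin": 0,"fingers": 1},{"x": 0,"y": 0,"z": 0,"spin": 0,"fingers": 1},{"x": 0,"y": 0,"z": 0,"spin": 0,"fingers": 1}])

```text
clock: 8.25
eef_pos: [0.5912, 0.03, 0.1442]
tool_rot: [-0.266, 0.964, -0.0, 0.001]
ft_force: [-2.5, 0.8, 12.9]
grip_width: 0.0
grasp_force: 6.6
```

Request:
jog_arm(motion=[{"x": 0,"y": 0,"z": -18,"spin": 0,"fingers": 1},{"x": 0,"y": 0,"z": -38,"spin": 0,"fingers": 1},{"x": 0,"y": 0,"z": -38,"spin": 0,"fingers": 1},{"x": 0,"y": 0,"z": -38,"spin": 0,"fingers": 1},{"x": 0,"y": 0,"z": -24,"spin": 0,"fingers": 1},{"x": 0,"y": 0,"z": -10,"spin": 0,"fingers": 1},{"x": 0,"y": 0,"z": 0,"spin": 0,"fingers": 1},{"x": 0,"y": 0,"z": 0,"spin": 0,"fingers": 1}])

```text
clock: 9.25
eef_pos: [0.5909, 0.0297, 0.1441]
tool_rot: [-0.266, 0.964, -0.0, 0.001]
ft_force: [-3.5, -0.6, 13.8]
grip_width: 0.0003
grasp_force: 6.7
```

Request:
jog_arm(motion=[{"x": 0,"y": 0,"z": -18,"spin": 0,"fingers": 1},{"x": 0,"y": 0,"z": -38,"spin": 0,"fingers": 1},{"x": 0,"y": 0,"z": -38,"spin": 0,"fingers": 1},{"x": 0,"y": 0,"z": -38,"spin": 0,"fingers": 1},{"x": 0,"y": 0,"z": -24,"spin": 0,"fingers": 1},{"x": 0,"y": 0,"z": -10,"spin": 0,"fingers": 1},{"x": 0,"y": 0,"z": 0,"spin": 0,"fingers": 1},{"x": 0,"y": 0,"z": 0,"spin": 0,"fingers": 1}])

```text
clock: 10.25
eef_pos: [0.5909, 0.0298, 0.1441]
tool_rot: [-0.266, 0.964, -0.0, 0.001]
ft_force: [-2.9, 0.1, 13.6]
grip_width: -0.0004
grasp_force: 6.8
```

Request:
jog_arm(motion=[{"x": 0,"y": 0,"z": -18,"spin": 0,"fingers": 1},{"x": 0,"y": 0,"z": -38,"spin": 0,"fingers": 1},{"x": 0,"y": 0,"z": -38,"spin": 0,"fingers": 1},{"x": 0,"y": 0,"z": -38,"spin": 0,"fingers": 1},{"x": 0,"y": 0,"z": -24,"spin": 0,"fingers": 1},{"x": 0,"y": 0,"z": -10,"spin": 0,"fingers": 1},{"x": 0,"y": 0,"z": 0,"spin": 0,"fingers": 1},{"x": 0,"y": 0,"z": 0,"spin": 0,"fingers": 1}])

```text
clock: 11.25
eef_pos: [0.591, 0.0298, 0.144]
tool_rot: [-0.266, 0.964, -0.0, 0.001]
ft_force: [-3.1, -0.2, 13.6]
grip_width: -0.0001
grasp_force: 6.8
```

Request:
jog_arm(motion=[{"x": 0,"y": 0,"z": -18,"spin": 0,"fingers": 1},{"x": 0,"y": 0,"z": -38,"spin": 0,"fingers": 1},{"x": 0,"y": 0,"z": -65,"spin": 0,"fingers": 1},{"x": 0,"y": 0,"z": -65,"spin": 0,"fingers": 1}])

```text
clock: 11.75
eef_pos: [0.5914, 0.0298, 0.2087]
tool_rot: [-0.266, 0.964, -0.0, 0.001]
ft_force: [0.5, 0.0, 0.3]
grip_width: -0.0003
grasp_force: 0.0
```

```bash
python3 -c "
from h import *
snap('scene','s6');snap('wrist','w6')
a=cv2.imread('pics/s6.png')[185:265,290:390];a=cv2.resize(a,(400,320),interpolation=cv2.INTER_CUBIC)
b=cv2.imread('pics/w6.png')[100:480,120:520]
o=np.zeros((380,800,3),np.uint8);o[:320,:400]=a;o[:,400:]=b;cv2.imwrite('pics/v6.png',o)
"
```

```text
(no output)
```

View pics/v6.png

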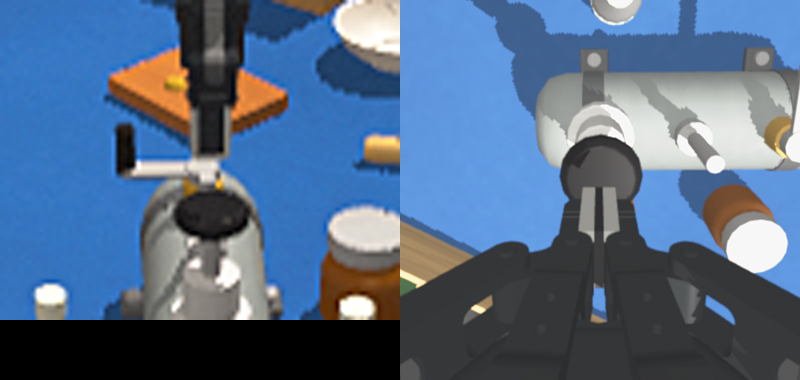

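The pin now stands well out: top at about (712,164) in the composite, collar at (694,138). I'll check its height.

```bash
python3 -c "
from h import *
c=ray('w5',414,240,.108);print(c)
b=ray('w6',414,238,.106);print(b)
for z in(.135,.14,.145,.15,.155):print(z,proj('w6',[*b[:2],z]))"
```

```text
[0.5577 0.0852 0.108 ]
[0.5578 0.086  0.106 ]
0.135 [[425.7 252. ]]
0.14 [[428.  254.8]]
0.145 [[430.4 257.6]]
0.15 [[432.9 260.6]]
0.155 [[435.6 263.8]]
```

The pin top is at about 0.151 m, so it's fully out. The lever is shut, the plunger is up and the fingers are clear.

```bash
python3 -c "
from workcell import bot; print(bot.job_done())"
```

```text
the job is handed in; nothing more can be done
None
```

The job is handed in: I pushed the bleed lever shut to its stop, then gave the pump five full strokes, which brought the pin fully out (its top measured about 151 mm above the table), and left the plunger up and the arm clear of everything; on the first try the fingers pressed the peg lengthwise at about 15 N, so I repositioned them.

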